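# Hang the guard on the run-out test station and swing the bail over it

## Robot

A 6-joint arm with a two-finger parallel gripper is mounted at the origin on a cart in front of the work surface, level with it; the furniture and walls round the work are solid. World frame = base frame: x ahead of the robot, y to its left, z up, the work surface at z = 0. Lengths are in m, angles in rad, forces in N, time in s.
With the tool pointing down it reaches from about 0.425 to 0.925 m from the base axis. Payload 12.5 kg.
Tool frame: the origin (TCP) lies between the finger pads; the fingertips stand 14 mm ahead of it and the grasp point (between the pads) lies 5 mm behind it (bot.finger_overhang is the distance from the TCP to the fingertips, in m); z points along the fingers, x is the direction in which the jaws open and shut, and the axes are right-handed (so a half turn about z gives the same grasp; the last joint's range is limited). The gripper opens to 85 mm and grips with 20 to 120 N. Pads are 22 mm wide; open, the fingers measure 114 mm over their backs; the gripper's body (76 mm by 85 mm) begins 54 mm behind the grasp point. The pads swing forward as they close: fully open they stand 13 mm farther back than shut.
Start: joints at [1.199, 0.491, 1.559, -0, 1.092, -0.106], TCP at [0.164, 0.603, 0.217] pointing down, gripper open.
Joint ranges: [-3.1, 3.1], [-0.84, 2.19], [0.05, 2.79], [-1.13, 4.28], [0.06, 2.93], [-2.69, 2.69]. Speed limits (rad/s): [2.22, 2.22, 2.79, 3.14, 3.14, 3.14].

## Interface

Orientations are given as a unit quaternion [x, y, z, w].
In Python, from workcell import bot, jaws, planner, grab_frame, get_calibration, workorder gives the robot as it stands. The module is installed in compiled form; this text tells all that it offers. Calls block until the motion is done:
- bot.reach(position, orientation): joint-space move of the TCP to a pose.
- bot.movel(position, ori=None, max_speed=0.15, until_force=None): straight line of the TCP; ori=None keeps the orientation; max_speed is the mean speed in m/s. With until_force (N) it stops when the force on the tool has changed by that much, and returns True; else False.
- bot.movej(angles): joint-space move.
- jaws.move_gripper(opening): opening from 0.0 (shut) to 1.0 (fully open); the grip force is fixed at half the most; returns when the fingers have stopped.
- bot.sleep(seconds).
- planner.solve_ik(position, orientation): joint angles nearest the present ones, or None.
- bot.sense(): the state.
- grab_frame(name): name is "side" or "top" or "wrist"; returns (picture, depth): 420x560x3 uint8, red, green, blue; 420x560 float32, m along the optical axis (not along the pixel's ray), 0 where there is no reading.
- get_calibration(name): a dict with "K" (3x3 intrinsics, pixels), "pose" (4x4, takes a point from camera to world coordinates). Camera axes: x right, y down, z forward; pixel columns grow to the right and rows downward; lengths in m; the calibration is good to about 2 mm. A picture is of the moment at which its call begins: read the wrist's pose just before it. get_calibration takes no time and is no camera call; for the wrist camera it gives the pose at the moment of the call.
A pose or a line that the arm cannot do raises bot.Unreachable and nothing moves.
- workorder.finish_job(): hands the job in, once; it reports no verdict.
The state is a dict: "clock": time; "qpos": joint angles; "qvel": joint speeds; "joint_torque": joint torques, N m; "position": TCP position; "tool_rot": TCP orientation; "ft_force": force on the tool from outside, world axes, zero at the start; "wrist_torque": the same for the moment, N m; "opening": opening from 0.0 (shut) to 1.0 (fully open).
Only numpy, scipy, OpenCV 4.12 (cv2) and the standard library are available. Lean on these libraries where they do the work, as an engineer would, in place of code of your own. Each camera call takes 0.05 s, during which the arm holds its last target. There are 200 camera calls.

## Task

Take the yellow-framed guard out of its parking rack and hang it on the two hooks of the test station; keep hold of it until the pins at both ends are seated in their hooks, then let go. Then push the raised red-sleeved bail up and over, so that it topples closed across both pins and locks the guard in. Leave the tools and bins around where they are.

Things in the scene. Friction and masses are not known exactly. Their poses are not given: they have to be found in the camera images.
- station: Fixed run-out test station: aluminium base plate 155 x 210 x 15 mm, two posts 146 mm high at x +32, y +-88 mm, a dark upturned hook on the front of each, behind them a low spindle with a steel puck (top 83 mm). Origin on the worktop below the middle between the hook pockets; x from the hooks to the posts (away from the robot within 15 degrees), y along the line of hooks, z up.
- seat_left (a point): Hook at station y +88 mm: centre of a fully seated pin, 130 mm above the worktop. Pocket 15 mm wide along x for a 10 mm pin, flat floor 5 mm below this point, straight sides to 6 mm above it, then 45 degree lead-ins, about 30 mm wide at the top. Hook plate 10 mm thick along y; a lug with the bail's pivot 30 mm in front of it reaches 24 mm above this point. Axes as the station's.
- seat_right (a point): The same point of the like hook at station y -88 mm.
- guard: Loose hang-on guard, 0.25 to 0.5 kg: yellow frame with clear pane, 150 mm wide (y), 93 high, 12 thick (x), a 10 mm steel pin at each end of the top rail, black handle above it. Pins run from 75 to 100 mm from the middle, then a 16 mm head. Origin at the centre of its underside, z up; pin axis 85 mm above it. Hangs plumb by its own weight; both faces alike, either way round is right.
- pin_left (a point): Centre of the guard's +y pin where the hook takes it: guard frame 0, +88, 85 mm. Axes as the guard's.
- pin_right (a point): Centre of the guard's -y pin where the hook takes it: guard frame 0, -88, 85 mm. Axes as the guard's.
- guard_grip (a point): Middle of the guard's round black handle bar, 133 mm above the guard's underside, 48 mm above the pin axis. Bar 14 mm in diameter, 100 mm long along the guard's y, on two steel stems at y +-40 mm; 33 mm free below it to the top rail. Can be gripped across the guard's x, from above or tilted about the bar.
- park_rack: Fixed parking rack: grey plate 62 x 180 x 12 mm with two pairs of black blocks at y +-50 mm, 43 mm high, that form a slot along y, 15 mm wide, in which the guard stands upright on the plate. Origin on the worktop under the middle of the slot. The guard is clear of it when lifted straight up by 35 mm.
- bail (a joint): Hinge of the bail, a U of 8 mm rod pivoted outside both hook noses (station x -30, z 150 mm, axis along station y). 2.53 rad = open on its stop, leaning to the station's -x, as at the start; 1.57 = upright; 0 = closed, arms level over both pins, bar behind the hooks. No spring: short of upright it falls back open, past it it falls closed within 2 s. About 1 N along its arc moves it.
- bail_bar (a point): Middle of the bail's cross bar, 75 mm from the pivot, along station y: 206 mm long, 8 mm rod with a freely turning red sleeve 90 mm long, 14 mm in diameter. Open: 91 mm in front (station -x) of the line of seats, 193 mm above the worktop; upright: 30 mm in front, 225 mm high. It swings clear over a seated guard's handle. A guard carried in over the open bail needs its underside above 205 mm.
- opening (a point): Fixed point (x 0.45, y -0.13, z 0.20 m) in the middle behind the opening in the cell's front frame, through which the arm must work. The frame is solid: its left upright fills x 0.29 to 0.35, y 0.12 to 0.29 m, 1.4 m high; the right one x 0.30 to 0.32, y -0.49 to -0.38 m; a sill 125 mm high joins them at x 0.28 to 0.35 m.
- red_bin: Bystander: red parts bin with nuts, 101 x 72 x 42 mm, left of the station. Origin at the centre of its underside.
- blue_bin: Bystander: blue parts bin with screws, 101 x 72 x 42 mm, at the left. Origin at the centre of its underside.
- caliper: Bystander: sliding caliper, 70 x 210 x 15 mm, lying flat behind, left of the middle. Origin under its centre.
- spanner: Bystander: combination spanner, 163 mm long, lying flat at the left. Origin under its centre.
- glue_bottle: Bystander: small red glue bottle with a black cap and white nozzle, 30 mm in diameter, 104 mm high, at the back or left. Origin at the centre of its underside.
- tape_roll: Bystander: roll of black tape, 62 x 73 x 18 mm, lying flat left of the parking rack. Origin at the centre of its underside.
- spare_puck: Bystander: turned steel puck, 56 mm in diameter, 26 mm high, at the back or left. Origin at the centre of its underside.

How it is judged:
By the outcome, as a careful person would: the job done as asked, in the order asked, and still so for the second after the job is handed in, with the robot touching nothing.
It also fails if it takes over 67 s, if anything falls off the work surface, if the arm or the gripper's body presses on something with over 40 N, if the wrist force passes 120 N, or if a joint passes its speed limit or range.

## Working session

There is one attempt and no reset: what is moved stays moved. The work goes in short steps, each a Python script; the robot and the scene stay as the last script left them, time stands still between calls to the robot, and variables do not carry over. Pictures are saved under pics/ and viewed, about 8 in all and at most 12, crops included, and the job is handed in when it is done.

```bash
mkdir -p pics
cat > h.py <<'E'
import numpy as np, cv2
from workcell import bot, jaws, planner, grab_frame, get_calibration, workorder
def snap(n):
    c=get_calibration(n); p,d=grab_frame(n); return p,d,np.array(c["K"]),np.array(c["pose"])
def cloud(d,K,T):
    v,u=np.mgrid[:d.shape[0],:d.shape[1]]
    P=np.stack([(u-K[0,2])/K[0,0]*d,(v-K[1,2])/K[1,1]*d,d],-1)
    return P@T[:3,:3].T+T[:3,3]
def save(p,f): cv2.imwrite(f,cv2.cvtColor(p,cv2.COLOR_RGB2BGR))
E
python3 - <<'E'
from h import *
for n in("top","side"):
    p,d,K,T=snap(n); save(p,f"pics/{n}0.png"); np.savez(f"{n}0.npz",p=p,d=d,K=K,T=T); print(n,K[0,0],T.round(3).tolist())
print(bot.sense())
E
```

```text
top 447.4308326037588 [[0.01, -0.98, 0.196, 0.355], [-1.0, -0.014, -0.02, -0.052], [0.023, -0.196, -0.98, 1.185], [0.0, 0.0, 0.0, 1.0]]
side 484.6888953944348 [[0.162, 0.368, -0.916, 1.613], [0.986, -0.082, 0.142, -0.222], [-0.023, -0.926, -0.376, 0.593], [0.0, 0.0, 0.0, 1.0]]
{'clock': 0.1, 'qpos': array([ 1.19936436e+00,  4.91510696e-01,  1.55938594e+00, -4.71817123e-05,
        1.09170185e+00, -1.05566222e-01]), 'qvel': array([-0.00054915,  0.00043645, -0.00247805, -0.00012685,  0.00021096,
       -0.00067477]), 'joint_torque': array([ 2.83395988e-03, -6.19447589e+01, -2.62026983e+01, -5.70416546e-05,
        3.02272667e-03,  2.69220789e-05]), 'position': array([0.16410645, 0.60285006, 0.21637998]), 'tool_rot': array([ 7.94582711e-01,  6.07155715e-01, -4.18674644e-04,  2.79412076e-04]), 'ft_force': array([ 0.85712747, -0.04898292, -0.95846288]), 'wrist_torque': array([-5.06431432e-05,  2.94574130e-02,  2.23438572e-02]), 'opening': 0.9968050056928143}
```

View pics/top0.png

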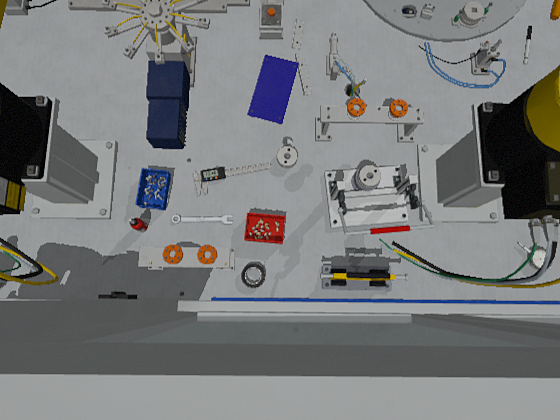

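View pics/side0.png

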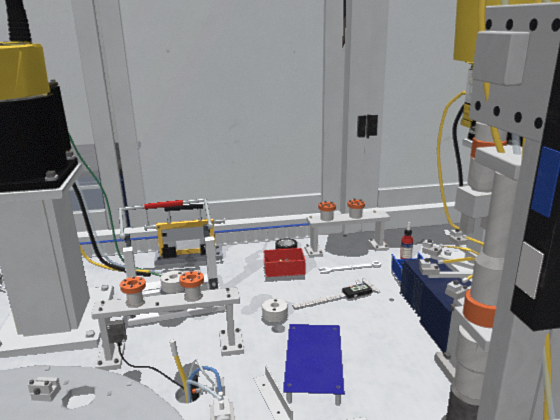

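The top view shows the guard in its rack at about (360,277), the station around (370,200), and the red sleeve at (390,230). The side view confirms that the bail is open and leaning toward the robot. Next I measure from the depth clouds.

```bash
cat > m.py <<'E'
from h import *
def line(P,name):
    c=np.median(P,0); 
    if len(P)<5: print(name,len(P)); return
    (x,y),(w,h),a=cv2.minAreaRect(P[:,:2].astype(np.float32))
    vx=cv2.fitLine(P[:,:2].astype(np.float32),cv2.DIST_HUBER,0,.01,.01).ravel()
    if vx[1]<0: vx[:2]*=-1
    print(name,len(P),"rect c",round(x,4),round(y,4),"wh",round(w,3),round(h,3),"z",P[:,2].min().round(3),c[2].round(3),P[:,2].max().round(3),"yaw(deg)",np.degrees(np.arctan2(-vx[0],vx[1])).round(2), "line pt",vx[2:].round(4))
for n in("top","side"):
    f=np.load(n+"0.npz"); p=f["p"]; d=f["d"]; C=cloud(d,f["K"],f["T"]); hsv=cv2.cvtColor(p,cv2.COLOR_RGB2HSV)
    H,S,V=hsv[...,0].astype(int),hsv[...,1],hsv[...,2]; ok=d>0
    X,Y,Z=C[...,0],C[...,1],C[...,2]
    near=ok&(X>.35)&(X<.85)&(Y>-.45)&(Y<0)
    red=((H<8)|(H>172))&(S>150)&(V>80)
    yel=(H>20)&(H<35)&(S>120)
    line(C[near&red&(Z>.15)],n+" sleeve")
    line(C[near&yel&(Z>.07)&(Z<.11)&(X<.56)],n+" rail")
    line(C[near&(V<70)&(Z>.12)&(Z<.15)&(X<.55)],n+" handle")
    line(C[near&(X>.5)&(X<.8)&(abs(Z-.015)<.005)],n+" plate")
    for s in(1,-1):
        m=near&(X>.5)&(X<.78)&(abs(Z-.146)<.005)&((Y+.25)*s>0); line(C[m],n+f" post{s}")
    m=near&(abs(Z-.083)<.004)&(X>.58)&(X<.8);line(C[m],n+" puck")
    m=near&(Z>.12)&(X>.53)&(X<.8); print("hi zone",[np.percentile(C[m][:,i],[2,50,98]).round(3) for i in range(3)])
f=np.load("top0.npz"); c=f["p"][150:300,300:450]; save(cv2.resize(c,None,fx=4,fy=4,interpolation=cv2.INTER_CUBIC),"pics/c1.png")
E
python3 m.py
```

```text
top sleeve 193 rect c 0.656 -0.3082 wh 0.319 0.089 z 0.152 0.2 0.205 yaw(deg) 6.22 line pt [ 0.5033 -0.3225]
top rail 116 rect c 0.404 -0.277 wh 0.15 0.011 z 0.089 0.105 0.11 yaw(deg) -1.94 line pt [ 0.4021 -0.2607]
top handle 70 rect c 0.4048 -0.2777 wh 0.012 0.094 z 0.141 0.149 0.15 yaw(deg) 4.57 line pt [ 0.4034 -0.2733]
top plate 3160 rect c 0.6516 -0.2217 wh 0.44 0.3 z 0.01 0.016 0.02 yaw(deg) 8.58 line pt [ 0.594  -0.2926]
top post1 99 rect c 0.5897 -0.2183 wh 0.078 0.021 z 0.141 0.146 0.151 yaw(deg) -85.62 line pt [ 0.6066 -0.2185]
top post-1 111 rect c 0.6075 -0.3984 wh 0.077 0.023 z 0.141 0.146 0.151 yaw(deg) -84.81 line pt [ 0.6288 -0.3931]
top puck 350 rect c 0.7026 -0.3047 wh 0.238 0.19 z 0.079 0.083 0.087 yaw(deg) -50.41 line pt [ 0.6705 -0.2947]
hi zone [array([0.537, 0.61 , 0.8  ]), array([-0.414, -0.362, -0.208]), array([0.12 , 0.146, 0.179])]
side sleeve 195 rect c 0.6588 -0.3505 wh 0.083 0.343 z 0.152 0.195 0.201 yaw(deg) 6.06 line pt [ 0.5102 -0.3101]
side rail 316 rect c 0.408 -0.2772 wh 0.147 0.017 z 0.07 0.098 0.106 yaw(deg) -0.17 line pt [ 0.4105 -0.3036]
side handle 137 rect c 0.4109 -0.2753 wh 0.096 0.012 z 0.137 0.146 0.15 yaw(deg) -0.87 line pt [ 0.4111 -0.2836]
side plate 954 rect c 0.6502 -0.2215 wh 0.3 0.443 z 0.01 0.014 0.02 yaw(deg) 24.74 line pt [ 0.6708 -0.2497]
side post1 91 rect c 0.5934 -0.2182 wh 0.078 0.021 z 0.141 0.145 0.151 yaw(deg) -87.89 line pt [ 0.5966 -0.2193]
side post-1 96 rect c 0.6131 -0.3968 wh 0.075 0.022 z 0.141 0.145 0.151 yaw(deg) -80.33 line pt [ 0.6149 -0.3961]
side puck 263 rect c 0.6699 -0.2606 wh 0.254 0.133 z 0.079 0.082 0.087 yaw(deg) 18.26 line pt [ 0.6556 -0.2942]
hi zone [array([0.534, 0.614, 0.798]), array([-0.415, -0.383, -0.209]), array([0.121, 0.145, 0.18 ])]
```

View pics/c1.png

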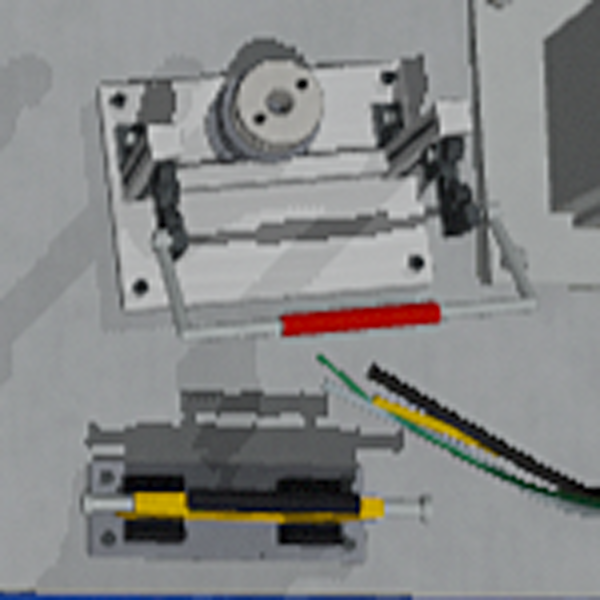

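```bash
cat > fit.py <<'E'
from h import *
from scipy.spatial.transform import Rotation as R
from scipy.optimize import least_squares
s=bot.sense(); rows=[]
for r in(.45,.55,.65,.75):
  for z in(.2,.35,.5):
    for pit in(0,.4,-.4,.9):
      th=0.0
      # tool z = (sin pit,0,-cos pit); tool x along -y or so
      zt=np.array([np.sin(pit),0,-np.cos(pit)]); xt=np.array([0,1.,0]); yt=np.cross(zt,xt)
      q=planner.solve_ik([r,0,z],R.from_matrix(np.c_[xt,yt,zt]).as_quat())
      if q is not None: rows.append((r,z,pit,*q))
A=np.array(rows); print(len(A)); print(A[:4].round(3))
def f(p,A=A):
    a,b,c,h,r0,o=p; q2,q3,q5=A[:,4],A[:,5],A[:,7]
    t=q2+q3+o
    return np.r_[r0+a*np.sin(q2)+b*np.sin(t)+c*np.sin(q2+q3+q5)-A[:,0], h+a*np.cos(q2)+b*np.cos(t)+c*np.cos(q2+q3+q5)-A[:,1]]
G=abs(A[:,6])<.02
sol=least_squares(lambda p:f(p,A[G]),[.4,.4,.2,.3,0,0]);print(G.sum(),sol.x.round(4),abs(sol.fun).max())
E
python3 fit.py
```

```text
45
[[ 0.45   0.2    0.    -0.147  0.266  1.99  -0.     0.886 -1.718]
 [ 0.45   0.2    0.4   -0.192  0.151  2.235  0.207  0.37  -1.942]
 [ 0.45   0.2   -0.4   -0.119  0.435  1.777 -0.048  1.327 -1.669]
 [ 0.45   0.2    0.9   -0.28   0.224  2.571  2.731  0.573  1.745]]
12 [ 0.5836  0.4129 -0.2216 -0.2923  0.0051  0.1029] 0.0004827078718224742
```

```bash
cat >> fit.py <<'E'
s=bot.sense()
Qs=[tuple(s["qpos"])];Ps=[s["position"]]
for r in A: Qs.append(tuple(r[3:9]));Ps.append([r[0],0,r[1]])
Q=np.array(Qs);P=np.array(Ps)
def fk(q,p):
    r0,d,h,a,e,b,c=p
    z=R.from_euler('z',q[:,0]);y2=R.from_euler('y',q[:,1]);y3=R.from_euler('y',q[:,2]);z4=R.from_euler('z',q[:,3]);y5=R.from_euler('y',q[:,4])
    w=y3.apply(np.array([e,0,b])+(z4*y5).apply([0,0,c]))
    return z.apply(np.array([r0,d,h])+y2.apply(np.array([0,0,a])+w))
sol=least_squares(lambda p:(fk(Q,p)-P).ravel(),[0,.07,.2,.55,0,.41,.25]);p=sol.x
print(p.round(4),abs(sol.fun).max())
np.save("fk.npy",p)
q=s["qpos"]
for q2,q3,q5 in[(-.8,2.6,1.3),(-.8,2.7,1.2),(-.6,2.6,1.1),(-.8,2.7,.1),(-.8,2.0,1.9),(-.84,1.7,2.2),(-.8,2.2,2.5)]:
    qq=np.array([[0,q2,q3,0,q5,0]]); t=p.copy();t[6]=0; el=p[0]+p[3]*np.sin(q2),p[2]+p[3]*np.cos(q2)
    print(q2,q3,q5,"tcp",fk(qq,p).round(3),"wrist",fk(qq,t).round(3),"elbow",np.round(el,3))
E
python3 fit.py
```

```text
45
[[ 0.45   0.2    0.    -0.147  0.266  1.99  -0.     0.886 -1.718]
 [ 0.45   0.2    0.4   -0.192  0.151  2.235  0.207  0.37  -1.942]
 [ 0.45   0.2   -0.4   -0.119  0.435  1.777 -0.048  1.327 -1.669]
 [ 0.45   0.2    0.9   -0.28   0.224  2.571  2.731  0.573  1.745]]
12 [ 0.5836  0.4129 -0.2216 -0.2923  0.0051  0.1029] 0.0004827078718224742
[0.     0.0659 0.1967 0.5868 0.0431 0.411  0.2696] 2.2787249864819614e-10
-0.8 2.6 1.3 tcp [[-0.019  0.066  0.201]] wrist [[-0.03   0.066  0.47 ]] elbow [-0.421  0.606]
-0.8 2.7 1.2 tcp [[-0.035  0.066  0.163]] wrist [[-0.046  0.066  0.432]] elbow [-0.421  0.606]
-0.6 2.6 1.1 tcp [[0.036 0.066 0.201]] wrist [[0.024 0.066 0.471]] elbow [-0.331  0.681]
-0.8 2.7 0.1 tcp [[0.199 0.066 0.32 ]] wrist [[-0.046  0.066  0.432]] elbow [-0.421  0.606]
-0.8 2.0 1.9 tcp [[-0.011  0.066  0.445]] wrist [[-0.022  0.066  0.714]] elbow [-0.421  0.606]
-0.84 1.7 2.2 tcp [[-0.075  0.066  0.555]] wrist [[-0.097  0.066  0.824]] elbow [-0.437  0.588]
-0.8 2.2 2.5 tcp [[-0.194  0.066  0.437]] wrist [[-0.009  0.066  0.633]] elbow [-0.421  0.606]
```

```bash
cat > go1.py <<'E'
from h import *
from scipy.spatial.transform import Rotation as R
from scipy.optimize import least_squares
p=np.load("fk.npy")
s=bot.sense(); q0=s["qpos"]
def fk(q):
    w=R.from_euler('y',q[2]).apply(np.array([p[4],0,p[5]])+(R.from_euler('z',q[3])*R.from_euler('y',q[4])).apply([0,0,p[6]]))
    return R.from_euler('z',q[0]).apply(p[:3]+R.from_euler('y',q[1]).apply(np.array([0,0,p[3]])+w))
def pl(r,z,g=(0,2)):
    f=lambda v: fk([0,v[0],v[1],0,np.pi-v[0]-v[1],0])[[0,2]]-[r,z]
    v=least_squares(f,g).x; return [v[0],v[1],0,np.pi-v[0]-v[1]]
A=pl(.11,.40); print("fold",np.round(A,3))
look=np.array([.50,-.31,.45]); 
rt=np.hypot(*look[:2]); q1=np.arctan2(look[1],look[0])-np.arcsin(p[1]/rt); B=pl(np.sqrt(rt**2-p[1]**2),look[2])
# tool yaw: keep q6 so that jaw x is along world x (mod pi)
Tr=R.from_quat(s["tool_rot"]).as_matrix()[:,0]; a=np.arctan2(Tr[1],Tr[0]); print("jaw ang",a, "q1-q6",q0[0]-q0[5],q0[0]+q0[5])
c=get_calibration("wrist")["pose"]; Tt=np.eye(4);Tt[:3,:3]=R.from_quat(s["tool_rot"]).as_matrix();Tt[:3,3]=s["position"]
print("cam in tool",(np.linalg.inv(Tt)@c).round(3).tolist())
for st in (q0,[q0[0],*A,q0[5]]):
    print(fk(st).round(3))
for k in np.linspace(0,1,6): print(fk(np.array(q0)*(1-k)+k*np.array([q0[0],*A,0])).round(3),end=";")
print()
for k in np.linspace(0,1,6): print(fk((1-k)*np.array([q1,*A,0])+k*np.array([q1,*B,0])).round(3),end=";")
np.savez("plan.npz",A=A,B=B,q1=q1)
E
python3 go1.py
```

```text
fold [-0.541  2.08   0.     1.602]
jaw ang 1.3049523834810282 q1-q6 1.3049305804629168 1.0937981369165397
cam in tool [[1.0, 0.002, 0.001, -0.0], [-0.002, 0.945, 0.326, -0.084], [0.0, -0.326, 0.945, -0.157], [0.0, 0.0, 0.0, 1.0]]
[0.164 0.603 0.216]
[-0.021  0.126  0.4  ]
[0.164 0.603 0.216];[0.131 0.519 0.299];[0.095 0.424 0.359];[0.056 0.324 0.396];[0.016 0.224 0.409];[-0.021  0.126  0.4  ];
[ 0.127 -0.016  0.4  ];[ 0.197 -0.071  0.442];[ 0.271 -0.129  0.468];[ 0.347 -0.19   0.479];[ 0.425 -0.251  0.473];[ 0.5  -0.31  0.45];
```

```bash
sed -i 's/look=np.array.*/look=np.array([.54,-.26,.45])/' go1.py
cat >> go1.py <<'E'
bot.movej([q0[0],*A,q0[5]]); print(bot.sense()["clock"],bot.sense()["ft_force"].round(1))
bot.movej([q1,*A,q1]); print(bot.sense()["clock"],bot.sense()["ft_force"].round(1))
bot.movej([q1,*B,q1]); s=bot.sense(); print(s["clock"],s["position"],s["tool_rot"],s["ft_force"].round(1))
w=snap("wrist"); save(w[0],"pics/w1.png"); np.savez("w1.npz",p=w[0],d=w[1],K=w[2],T=w[3])
t=snap("top"); save(t[0],"pics/top1.png")
E
python3 go1.py
```

```text
fold [-0.541  2.08   0.     1.602]
jaw ang 1.3049523834810282 q1-q6 1.3049305804629168 1.0937981369165397
cam in tool [[1.0, 0.002, 0.001, -0.0], [-0.002, 0.945, 0.326, -0.084], [0.0, -0.326, 0.945, -0.157], [0.0, 0.0, 0.0, 1.0]]
[0.164 0.603 0.216]
[-0.021  0.126  0.4  ]
[0.164 0.603 0.216];[0.131 0.519 0.299];[0.095 0.424 0.359];[0.056 0.324 0.396];[0.016 0.224 0.409];[-0.021  0.126  0.4  ];
[ 0.128 -0.002  0.4  ];[ 0.205 -0.05   0.443];[ 0.287 -0.102  0.471];[ 0.372 -0.155  0.481];[ 0.457 -0.208  0.474];[ 0.54 -0.26  0.45];2.0583 [-0.2  0.6 -0.5]
4.1917 [ 0.7 -0.  -0.5]
5.9667 [ 0.53950827 -0.25955206  0.45095942] [9.99999784e-01 8.93121205e-05 5.49839560e-04 3.48192818e-04] [-1.4  0.  -0.3]
```

View pics/w1.png

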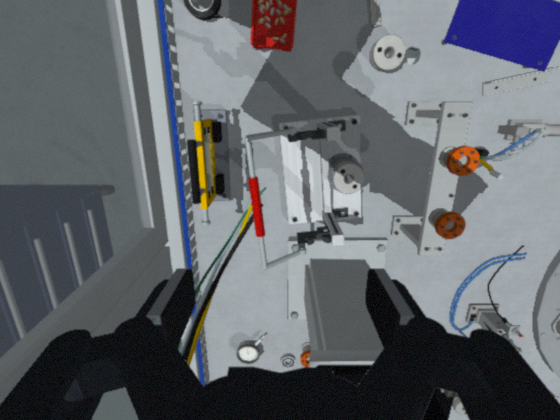

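The wrist view shows the guard at (205,165), the sleeve at (256,207), and the dark hooks at (315,131) and (313,237). I'll measure these from nearer.

```bash
cat > m2.py <<'E'
from h import *
exec(open("m.py").read().split("for n in")[0].split("import *")[1])
f=np.load("w1.npz"); p=f["p"]; d=f["d"]; C=cloud(d,f["K"],f["T"]); hsv=cv2.cvtColor(p,cv2.COLOR_RGB2HSV)
H,S,V=hsv[...,0].astype(int),hsv[...,1],hsv[...,2]; X,Y,Z=C[...,0],C[...,1],C[...,2]
near=(d>0)&(X>.33)&(X<.8)&(Y>-.45)&(Y<-.1); near[270:]=False
line(C[near&((H<8)|(H>172))&(S>150)&(Z>.18)&(X<.58)],"sleeve")
bar=near&(Z>.188)&(Z<.21)&(X<.56); line(C[bar],"bar")
line(C[near&(H>20)&(H<35)&(S>120)&(Z>.08)&(Z<.12)],"rail")
line(C[near&(V<70)&(Z>.13)&(Z<.16)&(X<.5)],"handle")
pin=near&(Z>.09)&(Z<.11)&(X<.5)&(S<60)&(V>100); line(C[pin],"pins")
for s in(1,-1):
    b=near&(X>.52)&(X<.68)&((Y+.305)*s>.06)
    line(C[b&(V<75)&(Z>.12)&(Z<.19)],f"hook{s}")
    line(C[b&(V>110)&(abs(Z-.146)<.004)&(X>.6)],f"post{s}")
    m=b&(V<75)&(Z>.118)&(Z<.185)
    q=C[m]; 
    for lo in np.arange(.54,.65,.006):
        k=(q[:,0]>=lo)&(q[:,0]<lo+.006)
        if k.sum()>2: print(f"  {lo:.3f} n{k.sum()} y[{q[k,1].min():.3f},{q[k,1].max():.3f}] z {np.median(q[k,2]):.3f} {q[k,2].max():.3f}")
c=p[90:270,180:390]; save(cv2.resize(c,None,fx=3.8,fy=3.3,interpolation=cv2.INTER_CUBIC),"pics/c2.png")
E
python3 m2.py
```

```text
sleeve 485 rect c 0.5055 -0.3154 wh 0.013 0.089 z 0.193 0.199 0.202 yaw(deg) 5.9 line pt [ 0.506  -0.3134]
bar 1061 rect c 0.5086 -0.3145 wh 0.021 0.205 z 0.188 0.197 0.202 yaw(deg) 5.84 line pt [ 0.5055 -0.3071]
rail 678 rect c 0.4061 -0.2748 wh 0.15 0.012 z 0.081 0.104 0.119 yaw(deg) 0.18 line pt [ 0.4078 -0.2646]
handle 500 rect c 0.4064 -0.2738 wh 0.097 0.011 z 0.131 0.151 0.154 yaw(deg) -0.48 line pt [ 0.4071 -0.2721]
pins 215 rect c 0.4057 -0.2746 wh 0.209 0.014 z 0.094 0.101 0.107 yaw(deg) -0.31 line pt [ 0.4061 -0.2515]
hook1 326 rect c 0.5861 -0.2165 wh 0.08 0.021 z 0.12 0.138 0.16 yaw(deg) -84.68 line pt [ 0.5839 -0.2178]
post1 135 rect c 0.6201 -0.216 wh 0.017 0.016 z 0.143 0.146 0.148 yaw(deg) 50.03 line pt [ 0.62   -0.2161]
  0.546 n9 y[-0.220,-0.207] z 0.155 0.160
  0.552 n27 y[-0.225,-0.216] z 0.154 0.156
  0.558 n23 y[-0.225,-0.216] z 0.153 0.155
  0.564 n30 y[-0.225,-0.215] z 0.138 0.146
  0.570 n31 y[-0.225,-0.215] z 0.142 0.145
  0.576 n24 y[-0.224,-0.214] z 0.136 0.141
  0.582 n28 y[-0.223,-0.214] z 0.125 0.126
  0.588 n34 y[-0.225,-0.213] z 0.125 0.127
  0.594 n4
[... 233 characters left out ...]
18 wh 0.071 0.014 z 0.12 0.135 0.156 yaw(deg) -83.43 line pt [ 0.5998 -0.3896]
post-1 129 rect c 0.6373 -0.39 wh 0.019 0.021 z 0.143 0.146 0.148 yaw(deg) -36.33 line pt [ 0.6376 -0.3895]
  0.570 n40 y[-0.398,-0.391] z 0.144 0.156
  0.576 n39 y[-0.398,-0.390] z 0.139 0.155
  0.582 n34 y[-0.399,-0.390] z 0.135 0.144
  0.588 n36 y[-0.399,-0.389] z 0.138 0.144
  0.594 n24 y[-0.398,-0.389] z 0.130 0.139
  0.600 n23 y[-0.397,-0.386] z 0.124 0.126
  0.606 n21 y[-0.395,-0.385] z 0.125 0.128
  0.612 n39 y[-0.394,-0.382] z 0.132 0.141
  0.618 n38 y[-0.394,-0.384] z 0.141 0.145
  0.624 n16 y[-0.395,-0.383] z 0.135 0.141
  0.630 n7 y[-0.380,-0.379] z 0.129 0.138
  0.636 n9 y[-0.380,-0.379] z 0.128 0.140
```

View pics/c2.png

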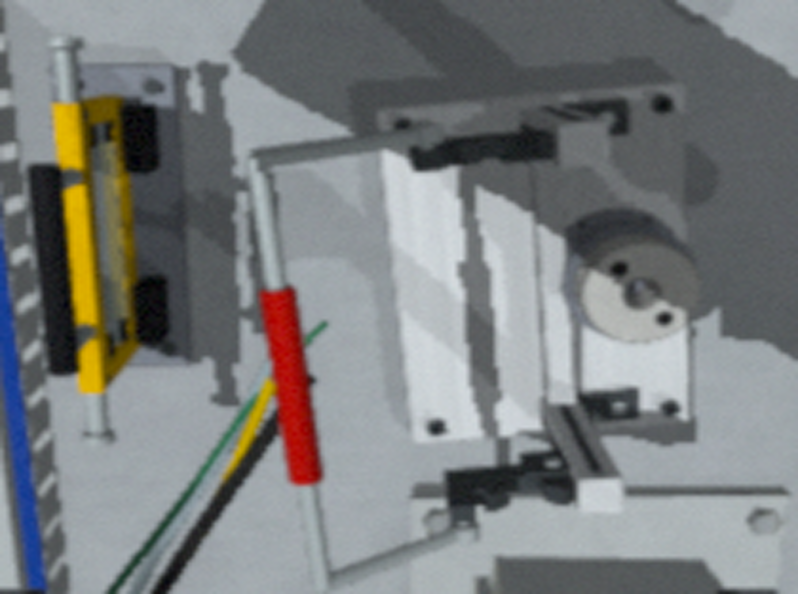

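Both estimates of the seat midpoint, from the pocket profile and from the sleeve plus 91 mm, agree at (0.597, -0.305) with a yaw of 5.9°. The handle is at (0.4067, -0.274) with yaw close to 0. Now I grasp the guard and lift it.

```bash
cat >> h.py <<'E'
from scipy.spatial.transform import Rotation as R
def ori(deg): return (R.from_euler('z',deg,degrees=True)*R.from_quat([1,0,0,0])).as_quat()
def st(t=""): s=bot.sense(); print(t,round(s["clock"],2),s["position"].round(4),s["ft_force"].round(1),"open",round(s["opening"],3))
E
python3 - <<'E'
from h import *
bot.reach([.4067,-.274,.25],ori(-.2)); jaws.move_gripper(.5); st("above")
print("hit",bot.movel([.4067,-.274,.140],max_speed=.08,until_force=12)); st("down")
jaws.move_gripper(0.); st("gripped")
bot.movel([.4067,-.274,.20],max_speed=.06); st("lift")
bot.movel([.4067,-.274,.375],max_speed=.15); 
bot.movel([.597,-.305,.375],ori(5.9),max_speed=.12); bot.sleep(.3); st("over")
w=snap("wrist"); save(w[0],"pics/w2.png"); np.savez("w2.npz",p=w[0],d=w[1],K=w[2],T=w[3])
w=snap("top"); save(w[0],"pics/top2.png"); np.savez("top2.npz",p=w[0],d=w[1],K=w[2],T=w[3])
w=snap("side"); save(w[0],"pics/side2.png"); np.savez("side2.npz",p=w[0],d=w[1],K=w[2],T=w[3])
cv2.imwrite("pics/two.png",np.vstack([cv2.resize(cv2.imread("pics/w2.png"),(400,300)),cv2.imread("pics/side2.png")[60:360,40:440]]))
E
```

```text
above 7.51 [ 0.4068 -0.274   0.25  ] [-0.2 -0.1 -0.8] open 0.502
hit False
down 9.03 [ 0.4069 -0.2741  0.1404] [-0.4 -0.6 -0.6] open 0.502
gripped 9.52 [ 0.4067 -0.274   0.14  ] [ 0.1 -0.4  0.2] open 0.0
lift 10.67 [ 0.4065 -0.2739  0.1997] [0.6 0.  0.8] open 0.007
over 14.04 [ 0.5969 -0.305   0.3752] [ 0.6 -0.1  0.4] open 0.001
```

View pics/two.png

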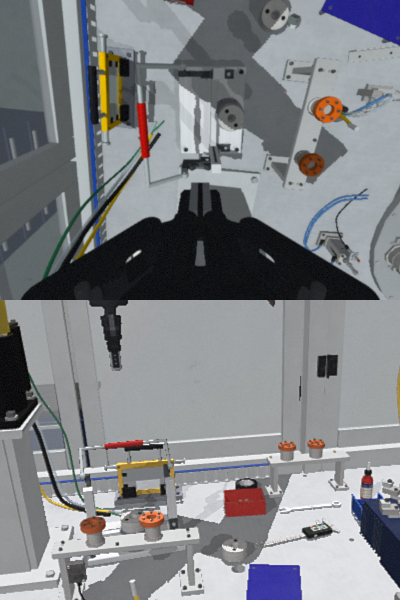

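The grip missed: the jaws shut to 0 and the guard is still in the rack. I'll check the guard's position now and where the fingertips really are in the camera clouds.

Run:
```python
from h import *
exec(open("m.py").read().split("for n in")[0].split("import *")[1])
for n in("w2","top2","side2"):
    f=np.load(n+".npz"); p=f["p"]; d=f["d"]; C=cloud(d,f["K"],f["T"]); hsv=cv2.cvtColor(p,cv2.COLOR_RGB2HSV)
    H,S,V=hsv[...,0].astype(int),hsv[...,1],hsv[...,2]; X,Y,Z=C[...,0],C[...,1],C[...,2]
    near=(d>0)&(X>.36)&(X<.46)&(Y>-.4)&(Y<-.15)
    line(C[near&(V<70)&(Z>.12)&(Z<.17)],n+" handle")
    line(C[near&(H>20)&(H<35)&(S>120)&(Z>.08)&(Z<.12)],n+" rail")
    t=(d>0)&(X>.5)&(X<.7)&(Y>-.4)&(Y<-.2)&(Z>.3)&(Z<.42); 
    if t.sum(): q=C[t]; print("  tool pts",t.sum(),"zmin",q[:,2].min().round(4)); line(q[q[:,2]<.385],"  tips")
```

```text
w2 handle 928 rect c 0.4069 -0.2747 wh 0.099 0.012 z 0.132 0.15 0.154 yaw(deg) -0.5 line pt [ 0.4082 -0.27  ]
w2 rail 1299 rect c 0.4056 -0.275 wh 0.149 0.013 z 0.08 0.104 0.117 yaw(deg) -0.25 line pt [ 0.4092 -0.2822]
  tool pts 1588 zmin 0.3916
  tips 0
top2 handle 0
top2 rail 0
side2 handle 137 rect c 0.4107 -0.2753 wh 0.096 0.012 z 0.138 0.146 0.152 yaw(deg) 0.03 line pt [ 0.4111 -0.2756]
side2 rail 299 rect c 0.4076 -0.2769 wh 0.146 0.017 z 0.08 0.098 0.106 yaw(deg) -0.16 line pt [ 0.4109 -0.2722]
  tool pts 166 zmin 0.3886
  tips 0
  return _methods._mean(a, axis=axis, dtype=dtype,
  ret = um.true_divide(
```

Run:
```python
from h import *
print("overhang",bot.finger_overhang); st()
f=np.load("side2.npz"); p,d,K,T=[f[k] for k in "pdKT"]; C=cloud(d,K,T)
def proj(P): c=np.linalg.inv(T)@np.r_[P,1]; return (K@c[:3])[:2]/c[2]
s=bot.sense()["position"]
im=cv2.resize(p[60:180,100:220],None,fx=5,fy=5,interpolation=cv2.INTER_NEAREST)
for dz,col in((0,(255,0,0)),(-.014,(0,255,0)),(.014,(0,0,255))):
    u=(proj(s+[0,0,dz])-[100,60])*5; cv2.circle(im,tuple(int(v) for v in u),5,col,2); print(dz,proj(s+[0,0,dz]).round(1))
t=(C[...,0]>.55)&(C[...,0]<.65)&(abs(C[...,1]+.305)<.05)&(C[...,2]>.37)&(C[...,2]<.47)&(d>0)
q=C[t]
for z in np.arange(.38,.47,.006):
    k=abs(q[:,2]-z)<.003
    if k.any(): print(z.round(3),k.sum(),"x",q[k,0].min().round(3),q[k,0].max().round(3),"y",q[k,1].min().round(3),q[k,1].max().round(3))
save(im,"pics/tip.png")
```

```text
overhang 0.014
 14.19 [ 0.5969 -0.305   0.3751] [-0.3 -0.6 -0.7] open 0.0
0 [157.6 136.3]
-0.014 [158.4 143. ]
0.014 [156.8 129.6]
0.386 2 x 0.599 0.6 y -0.305 -0.303
0.392 26 x 0.597 0.606 y -0.316 -0.296
0.398 30 x 0.592 0.612 y -0.318 -0.295
0.404 34 x 0.599 0.613 y -0.317 -0.297
0.41 32 x 0.598 0.613 y -0.316 -0.296
0.416 36 x 0.599 0.611 y -0.317 -0.295
0.422 32 x 0.599 0.612 y -0.316 -0.297
0.428 30 x 0.597 0.614 y -0.317 -0.293
0.434 24 x 0.61 0.63 y -0.318 -0.292
0.44 58 x 0.572 0.633 y -0.323 -0.291
0.446 26 x 0.612 0.636 y -0.316 -0.292
0.452 40 x 0.607 0.643 y -0.321 -0.289
0.458 54 x 0.608 0.647 y -0.321 -0.288
0.464 42 x 0.609 0.65 y -0.322 -0.289
```

View pics/tip.png

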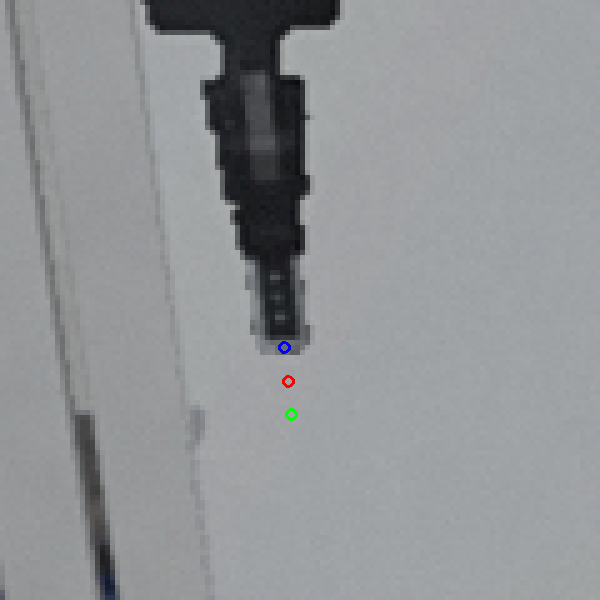

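The fingertips show up about 13 mm behind the reported TCP, where the description says 14 mm ahead. The real tool is therefore about 27 mm shorter, which explains the miss: the tips closed just above the bar. I'll shift tool z by 27 mm and regrasp with a force guard.

Run:
```python
from h import *
bot.movel([.4067,-.2745,.30],ori(-.2),max_speed=.2); jaws.move_gripper(.5); 
bot.movel([.4067,-.2745,.15],max_speed=.15)
hit=bot.movel([.4067,-.2745,.113],max_speed=.05,until_force=8); st(f"down {hit}")
if not hit:
    jaws.move_gripper(0.); st("gripped")
    if bot.sense()["opening"]>.08:
        bot.movel([.4067,-.2745,.16],max_speed=.06); st("lift")
        bot.movel([.4067,-.2745,.345],max_speed=.15)
        bot.movel([.597,-.305,.345],ori(5.9),max_speed=.12); bot.sleep(.3); st("over")
for n in("wrist","side"):
    w=snap(n); save(w[0],f"pics/{n}3.png"); np.savez(f"{n}3.npz",p=w[0],d=w[1],K=w[2],T=w[3])
cv2.imwrite("pics/two3.png",np.vstack([cv2.resize(cv2.imread("pics/wrist3.png"),(400,300)),cv2.imread("pics/side3.png")[60:360,40:440]]))
```

```text
down False 17.9 [ 0.4068 -0.2746  0.1131] [-0.5 -1.   0.1] open 0.507
gripped 18.28 [ 0.4069 -0.2746  0.1134] [0.3 0.6 5.6] open 0.14
lift 19.22 [ 0.4066 -0.2744  0.1598] [-0.2  0.  -5.5] open 0.142
over 22.66 [ 0.5969 -0.305   0.3452] [-0.3  0.2 -4.4] open 0.135
```

View pics/two3.png

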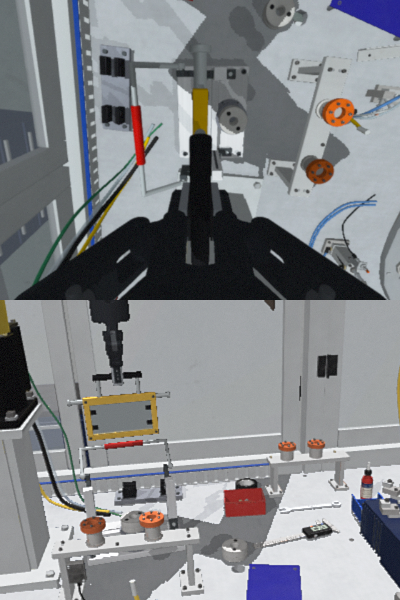

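The guard is held (opening 0.14, load about 5 N). I'll measure the pins in hand against the target.

Run:
```python
from h import *
exec(open("m.py").read().split("for n in")[0].split("import *")[1])
a=np.radians(5.9); ex=np.array([np.cos(a),np.sin(a)]); ey=np.array([-ex[1],ex[0]])
for n in("wrist3","side3"):
    f=np.load(n+".npz"); p=f["p"]; d=f["d"]; C=cloud(d,f["K"],f["T"]); hsv=cv2.cvtColor(p,cv2.COLOR_RGB2HSV)
    H,S,V=hsv[...,0].astype(int),hsv[...,1],hsv[...,2]
    L=C.copy(); D=C[...,:2]-[.597,-.305]; L[...,0]=D@ex; L[...,1]=D@ey; ok=(d>0)&(abs(L[...,0])<.06)&(abs(L[...,1])<.13)&(C[...,2]>.23)
    line(L[ok&(H>20)&(H<35)&(S>120)],n+" yellow")
    for z0,z1 in((.24,.26),(.32,.34)):
        line(L[ok&(H>20)&(H<35)&(S>120)&(C[...,2]>z0)&(C[...,2]<z1)],n+f" yel {z0}")
    for s in(1,-1):
        m=ok&(L[...,1]*s>.08)&(L[...,1]*s<.098)&(C[...,2]>.31)&(C[...,2]<.345)
        if m.sum()>3: print(n,"pin",s,m.sum(),np.median(L[m],0).round(4),L[m].min(0).round(3),L[m].max(0).round(3))
    m=ok&(L[...,1]>.098); print(n,"head+",L[m][:,1].max().round(4) if m.any() else None)
    m=ok&(L[...,1]<-.096)&(C[...,2]<.345);print(n,"head-",L[m][:,1].min().round(4) if m.any() else None)
```

```text
wrist3 yellow 1280 rect c 0.0004 0.0206 wh 0.092 0.074 z 0.33 0.336 0.449 yaw(deg) -1.34 line pt [-0.0002  0.0592]
wrist3 yel 0.24 0
wrist3 yel 0.32 1233 rect c 0.0001 0.0573 wh 0.012 0.035 z 0.33 0.336 0.338 yaw(deg) -0.61 line pt [-0.0002  0.0593]
wrist3 pin 1 666 [-0.0004  0.0891  0.3327] [-0.005  0.08   0.329] [0.004 0.098 0.336]
wrist3 head+ 0.105
wrist3 head- None
side3 yellow 1086 rect c 0.0022 -0.0013 wh 0.148 0.015 z 0.245 0.311 0.337 yaw(deg) -0.38 line pt [ 0.0042 -0.0043]
side3 yel 0.24 320 rect c 0.0023 -0.002 wh 0.013 0.145 z 0.245 0.251 0.26 yaw(deg) -0.32 line pt [ 0.0038 -0.0036]
side3 yel 0.32 505 rect c 0.0023 -0.0014 wh 0.148 0.015 z 0.32 0.329 0.337 yaw(deg) -0.51 line pt [ 0.0045 -0.0038]
side3 pin 1 39 [0.0036 0.0895 0.3293] [-0.002  0.081  0.323] [0.01  0.098 0.333]
side3 pin -1 44 [ 0.0019 -0.0887  0.3297] [-0.004 -0.097  0.325] [ 0.006 -0.081  0.333]
side3 head+ 0.125
side3 head- -0.1067
  return _methods._mean(a, axis=axis, dtype=dtype,
  ret = um.true_divide(
```

The pins are on target: x within 1 mm, pin axis at z 0.329. Lowering the guard now.

Run:
```python
from h import *
h=bot.movel([.597,-.305,.175],ori(6.2),max_speed=.12,until_force=15); st(f"a {h}")
h=h or bot.movel([.597,-.305,.152],max_speed=.04,until_force=10); st(f"b {h}")
if not h: h=bot.movel([.597,-.305,.141],max_speed=.015,until_force=9); st(f"seat {h}")
for n in("wrist","side"):
    w=snap(n); save(w[0],f"pics/{n}4.png"); np.savez(f"{n}4.npz",p=w[0],d=w[1],K=w[2],T=w[3])
a=np.radians(5.9); ex=np.array([np.cos(a),np.sin(a)]); ey=np.array([-ex[1],ex[0]])
p,d,K,T=w; C=cloud(d,K,T); hsv=cv2.cvtColor(p,cv2.COLOR_RGB2HSV); H,S=hsv[...,0],hsv[...,1]
D=C[...,:2]-[.597,-.305]; x=D@ex;y=D@ey;z=C[...,2]
Y=(H>20)&(H<35)&(S>120)&(abs(x)<.04)&(abs(y)<.09)&(d>0)
for l,h_ in((-.08,-.04),(-.02,.02),(.04,.08)):
    m=Y&(y>l)&(y<h_); print("rail",l,z[m].min().round(4),z[m].max().round(4),"x",np.median(x[m&(z>.12)]).round(4),np.median(x[m&(z<.07)]).round(4) if (m&(z<.07)).any() else None)
cv2.imwrite("pics/two4.png",np.vstack([cv2.resize(cv2.imread("pics/wrist4.png"),(400,300)),cv2.resize(cv2.imread("pics/side4.png")[170:290,80:240],(400,300))]))
```

```text
a False 24.32 [ 0.5973 -0.3051  0.1758] [-0.5  0.1 -4.7] open 0.141
b False 25.05 [ 0.5971 -0.3051  0.152 ] [-0.1  0.6 -5.3] open 0.141
seat True 25.54 [ 0.5972 -0.305   0.1462] [-0.2  1.7  5.1] open 0.136
rail -0.08 0.0479 0.1395 x 0.0045 0.0038
rail -0.02 0.1226 0.1395 x 0.0048 None
rail 0.04 0.0471 0.1382 x 0.0045 0.0037
```

View pics/two4.png

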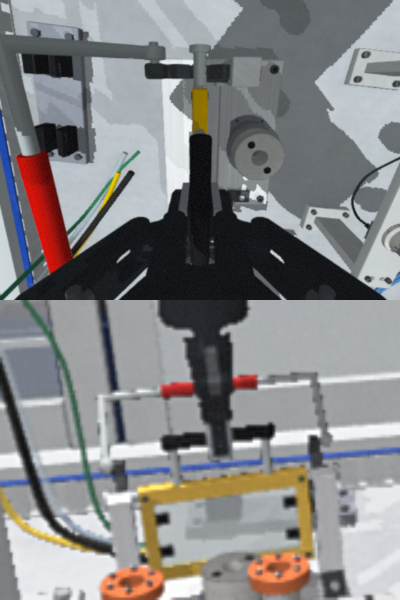

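Contact came at TCP z 0.1462 against a predicted 0.146, and the rail top is level at about 0.139 at both ends, so the pins are seated. I'll release, retract and push the bail.

```bash
cat > push.py <<'E'
from h import *
a=np.radians(5.9); ex=np.array([np.cos(a),np.sin(a)])
def P(x,tip): return [*(np.array([.597,-.305])+x*ex),tip-.013]
jaws.move_gripper(.45); st("released")
bot.movel(P(0,.21),max_speed=.08); bot.movel(P(0,.33),max_speed=.2); st("up")
w=snap("side"); save(w[0],"pics/side5.png")
jaws.move_gripper(0); bot.movel(P(-.145,.33),ori(5.9),max_speed=.15)
h=bot.movel(P(-.145,.180),max_speed=.15,until_force=10); st(f"down {h}")
for x,t in((-.112,.182),(-.08,.200),(-.05,.207),(-.032,.207)):
    h=h or bot.movel(P(x,t),max_speed=.06,until_force=12); st(f"push {x} {h}")
bot.sleep(2.); st("wait")
w=snap("side"); save(w[0],"pics/side6.png"); np.savez("side6.npz",p=w[0],d=w[1],K=w[2],T=w[3])
cv2.imwrite("pics/two6.png",np.vstack([cv2.resize(cv2.imread(f"pics/side{i}.png")[170:290,80:240],(400,300)) for i in(5,6)]))
E
python3 push.py
```

```text
released 26.02 [ 0.5966 -0.3047  0.1448] [-0.3  0.3  0.5] open 0.45
up 27.57 [ 0.5966 -0.3048  0.3155] [ 0.7 -0.   0.1] open 0.45
down False 30.33 [ 0.4531 -0.3201  0.1677] [0.1 0.  1. ] open 0.002
push -0.112 False 31.03 [ 0.4854 -0.3164  0.1688] [-1.6  0.4  0.7] open 0.0
push -0.08 False 31.79 [ 0.5174 -0.3132  0.1869] [-0.9 -0.1 -0.5] open -0.001
push -0.05 False 32.46 [ 0.5473 -0.31    0.1938] [0.1 0.4 0.7] open 0.005
push -0.032 False 32.91 [ 0.5654 -0.3082  0.1938] [-0.3  0.1  0.5] open 0.0
wait 34.91 [ 0.5652 -0.3083  0.194 ] [-0.7  0.5 -0.3] open -0.001
```

View pics/two6.png

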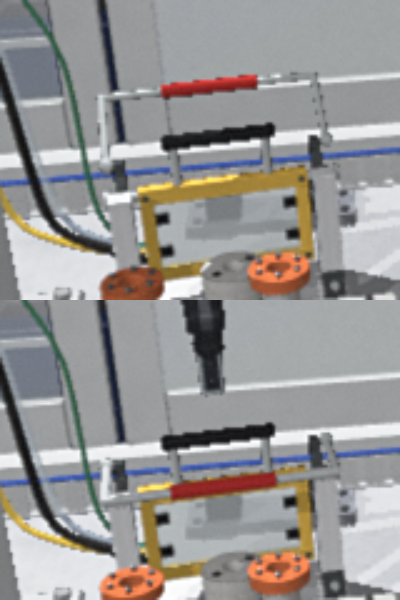

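The side view shows the bail closed, with the red sleeve behind the hooks at z near the rail and the guard hanging upright. I'll retract, check the numbers and hand in.

Run:
```python
from h import *
a=np.radians(5.9); ex=np.array([np.cos(a),np.sin(a)]); ey=np.array([-ex[1],ex[0]])
s=bot.sense()["position"]; bot.movel([s[0]-.04,s[1],.33],max_speed=.15); bot.sleep(.3)
p,d,K,T=snap("side"); C=cloud(d,K,T); hsv=cv2.cvtColor(p,cv2.COLOR_RGB2HSV); H,S,V=hsv[...,0],hsv[...,1],hsv[...,2]
D=C[...,:2]-[.597,-.305]; x=D@ex;y=D@ey;z=C[...,2]; ok=(d>0)&(abs(x)<.1)&(abs(y)<.11)
m=ok&((H<5)|(H>173))&(S>150)&(z>.12)&(abs(y)<.06); print("sleeve",m.sum(),[np.median(v[m]).round(4) for v in(x,y,z)])
Y=ok&(H>20)&(H<35)&(S>120)
for l,h in((-.08,-.05),(.05,.08)):
    m=Y&(y>l)&(y<h); print("rail zmax",z[m].max().round(4),"x",np.median(x[m]).round(4))
m=ok&(V<70)&(z>.165)&(z<.195)&(abs(x)<.03); print("handle",[np.median(v[m]).round(4) for v in(x,y,z)])
st("end");
```

```text
sleeve 202 [np.float64(0.0494), np.float64(-0.0031), np.float64(0.1526)]
rail zmax 0.1394 x 0.0047
rail zmax 0.1399 x 0.0047
handle [np.float64(0.0044), np.float64(-0.0033), np.float64(0.1806)]
end 36.4 [ 0.5252 -0.3083  0.3296] [-0.2  0.3  0.5] open -0.002
```

```bash
python3 -c "
from h import *
workorder.finish_job(); print('done')"
```

```text
the job is handed in; nothing more can be done
done
```

The guard hangs on both hooks, the bail is closed across the pins, and the job was handed in at about 36 s on the robot's clock.

- **First grasp missed:** the jaws closed just above the handle. The camera clouds showed the fingertips about 27 mm shorter than described (13 mm behind the TCP, where 14 mm ahead is stated). I corrected for that, and the second grasp held. The first attempt left the guard where it was.
- **Seating:** contact came at TCP z 0.1462 m, against 0.146 m predicted. After I let go, the rail top measured 139 to 140 mm at both ends (138 expected), so the guard hangs level.
- **Bail:** I pushed it over with the closed gripper, and the wrist force stayed under 2 N at every check. The sleeve then measured x +49 mm, z 153 mm on its visible surface, which fits the closed position of +45 and 150 mm.
- **At hand-in:** the gripper was well clear of the station, at TCP z 0.33 m with no load on it. The tools and bins were not approached, but I did not check them again one by one at the end.

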